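# Reset a locked metering valve

## Task

Reset the oxygen metering valve on the bench: swing the red handle to loosen its lock ring, turn the blue adjuster knob until its pointer stands on the red set mark of the dial, then swing the lock ring tight again so that it grips firmly, without forcing it. Leave the red set mark where it is and do not disturb the purple jar, the tape roll or the lighter.

Things in the scene. Friction and masses are not known exactly. Their poses are not given: they have to be found in the camera images.
- ring_handle (a point): Grip centre of the lock ring's upright red handle, 74 mm above the bench: a round post, 14 mm in diameter, free from 52 to 94 mm height, 85 mm from the valve's vertical axis, on a level steel bar (top at 51 mm). It swings with the ring in a level circle about the axis. The bolted-down valve: 104 mm square foot, brass body, dial disc 80 mm in diameter at 56 to 61 mm height.
- lock_ring (a joint): Angle of ring and handle, rad, -0.9 to 1.2; plus = counter-clockwise from above = looser. Starts tight near 0; free after 0.4 rad of loosening. Stays where left. Loose, it drags: about 9 N at the handle in motion, 3 to 6 N held still after a step. Once the pad bites, the push rises above that drag by 3 to 4 N per 0.1 rad. Firm: 5 to 8 N above the drag; under 4 N too loose, over 10 N crushes it.
- knob_grip (a point): Centre of the grip of the blue adjuster knob, on the valve's vertical axis, 92 mm above the bench. The knob is a round cylinder 32 mm in diameter, from 66 to 106 mm above the bench; it turns but does not rise.
- adjuster (a joint): Angle of the adjuster knob and its black pointer, rad, positive counter-clockwise seen from above, -0.6 to 2.0. Loose it turns easily (0.22 N m); while the lock ring is tight a brake pad grips its spindle and it must not be turned.
- pointer (a point): Point on the line of the adjuster's black pointer, 36 mm from the axis, 64 mm above the bench; it turns with the knob. The visible tip ends 34 mm from the axis. A white line on the knob's top face points the same way.
- set_mark (a joint): Angle of the red set mark (a clip 6 mm wide on the dial's rim, 32 to 46 mm from the axis), rad, same zero and sense as adjuster: the pointer stands on the mark when both angles are equal. The mark is 0.5 to 1.4 rad counter-clockwise of the pointer at the start.
- mark (a point): Point on the middle line of the red set mark, 36 mm from the axis, 64 mm above the bench. The pointer stands on the mark when pointer coincides with it.
- brake_pad: Hidden pad inside the brass body, out of reach, that the lock ring presses on the adjuster's spindle; its contact force is the clamping force (15 to 40 N at the start). The spindle is out of round: with the adjuster on the mark the pad bites anywhere from the ring's old angle to 0.55 rad farther clockwise, different each time, so the right ring angle must be felt.
- purple_jar: Bystander: small jar with white lid and purple contents, 48 mm in diameter, 62 mm tall; origin at the centre of its underside.
- tape_roll: Bystander: roll of beige tape lying flat, 104 mm in diameter, 25 mm tall; origin at the centre of its underside.
- lighter: Bystander: yellow lighter lying flat, 78x24x12 mm; origin at the centre of its underside.
Things that resemble listed ones, but are neither listed nor needed, are in the scene too. What is shaped like the part that bears ring_handle but orange is not meant.

How it is judged:
On the way, in this order (a step that is already met when the one before it is completed fails the run):
1. the lock ring is loosened: its brake pad no longer presses on the spindle (contact force between brake_pad and anything else below 1 N), for 0.2 s.
2. with the ring still loose, the adjuster's pointer is set on the red mark (distance between pointer and mark below 0.005 m and contact force between brake_pad and anything else below 1 N), for 0.2 s.
At the end, for the whole second after the job is handed in: The pointer is within 5 mm of the red set mark (measured 36 mm from the axis), and the lock ring is tight again (the hidden pad clamps the spindle with at least 18 N, that is about 4 N or more at the handle above the loose drag) (contact force between brake_pad and anything else above 18 N and distance between pointer and mark below 0.005 m); the robot touches nothing.
It fails at once if the lock ring is forced: the pad is pressed with more than 55 N (about 10 N at the handle above the loose drag) (contact force between brake_pad and anything else above 55 N).
It fails at once if the red set mark is shifted by more than 3 mm (distance of mark from where it was at the start of the episode above 0.003 m).
It fails at once if the purple jar is moved by more than 30 mm (distance of purple_jar from where it was at the start of the episode above 0.03 m).
It fails at once if the tape roll is moved by more than 30 mm (distance of tape_roll from where it was at the start of the episode above 0.03 m).
It fails at once if the lighter is moved by more than 30 mm (distance of lighter from where it was at the start of the episode above 0.03 m).
It also fails if it takes over 61 s, if anything falls off the work surface, if the arm or the gripper's body presses on something with over 40 N, if the wrist force passes 120 N, or if a joint passes its speed limit or range.

## Robot

A 6-joint arm with a two-finger parallel gripper is mounted at the origin on a cart in front of the work surface, level with it; the furniture and walls round the work are solid. World frame = base frame: x ahead of the robot, y to its left, z up, the work surface at z = 0. Lengths are in m, angles in rad, forces in N, time in s.
With the tool pointing down it reaches from about 0.425 to 0.95 m from the base axis. Payload 3.5 kg.
Tool frame: the origin (TCP) lies at the very end of the fingers, on their centre line; the grasp point (between the pads) lies 19 mm behind it; z points along the fingers, y is the line along which they close (so a half turn about z gives the same grasp; the last joint's range is limited). The gripper opens to 85 mm and grips with 20 to 120 N. Pads are 22 mm wide; open, the fingers measure 114 mm over their backs; the gripper's body (76 mm by 85 mm) begins 54 mm behind the grasp point. The pads swing forward as they close: fully open they stand 13 mm farther back than shut.
Start: joints at [1.011, 0.286, 1.577, -0, 1.279, -0.15], TCP at [0.269, 0.619, 0.231] pointing down, gripper open.
Joint ranges: [-2.77, 2.77], [-0.9, 2.22], [0.21, 2.48], [-1.53, 4.67], [0.24, 2.81], [-2.84, 2.84]. Speed limits (rad/s): [2.79, 2.79, 3.14, 3.14, 3.14, 3.14].

## Interface

Orientations are given as a unit quaternion [x, y, z, w].
In Python, from plant import ctrl gives the robot as it stands.
- The arm moves only by the tool carry_out, never from a script. Its argument "deltas" is one flat list of numbers, 6 for each row, row after row: the shift along the tool's x, y, z in m, then the turn, a rotation vector about the tool's x, y, z in rad. A call has 1 to 5 rows; each row is the pose to reach, as a shift and turn from the pose commanded when the call began, along the tool's axes at that moment; what a row does not reach only later rows make up. A row lasts 1/8 s, in which the tool goes at most 62.5 mm and 10.7 degrees, less where a joint would pass 70% of its speed; a pose out of reach is approached as far as the arm can. A call with a gripper value outside its range is refused whole. "grip" is the opening in per cent of the stroke, from 0 (shut) to 100 (fully open), set as the call begins (left out, the last holds). The fingers move at their own pace and stop on an object; "grip_force" is the grip in N (left out, the last holds). Time passes only in rows, so rows that repeat a pose let the fingers close. It gives the time, the measured TCP pose, the force, the opening and the grip force at its end, in the units of the state.
- ctrl.get_state(): the state, without advancing time (a new reading comes with each control period).
- ctrl.read_camera(name): name is "side" or "top" or "wrist"; returns (picture, depth): 384x512x3 uint8, red, green, blue; 384x512 float32, m along the optical axis (not along the pixel's ray), 0 where there is no reading.
- ctrl.camera_model(name): a dict with "intrinsics" (3x3 intrinsics, pixels), "extrinsics" (4x4, takes a point from world to camera coordinates); the wrist camera has in their place "hand_eye" (4x4, takes a point from camera to tool coordinates, whose origin is the TCP and whose axes are the flange's). Camera axes: x right, y down, z forward; pixel columns grow to the right and rows downward; lengths in m; the calibration is good to about 2 mm. A picture is of the moment at which its call begins: read the wrist's pose just before it. camera_model takes no time and is no camera call.
- ctrl.sign_off(): hands the job in; it is judged then, once.
Trained networks look in the newest picture that a camera, given by its name, has taken for a name from the list of things; names that differ only in an ending like _2 or _b are one class to them, and where a whole thing is asked for, a point or a joint stands for the part that bears it (a point fixed in the world has none). Each returns a list of dicts, best first, with "score" (0 to 1); they miss things now and then, are a little off and sometimes report something else, mostly with a low value. They report only what shows in the picture. A call takes as long as a camera call. They do not tell look-alikes from the thing itself.
- ctrl.find_in(camera, query): "uv" ([column, row] in pixels, amid what is visible of it).
The state is a dict: "time": time; "qpos": joint angles; "dq": joint speeds; "joint_efforts": joint torques, N m; "eef_pos": TCP position; "tcp_rot": TCP orientation; "contact_force": force on the tool from outside, world axes, zero at the start; "wrist_torque": the same for the moment, N m; "opening": opening from 0.0 (shut) to 1.0 (fully open); "finger_force": force on a finger pad.
Only numpy, scipy, OpenCV 4.12 (cv2) and the standard library are available. Lean on these libraries where they do the work, as an engineer would, in place of code of your own. Each camera call takes 0.05 s, during which the arm holds its last target. There are 200 camera calls.

## Working session

There is one attempt and no reset: what is moved stays moved. The work goes in short steps, Python scripts to look and compute and a tool call to move; the robot and the scene stay as the last step left them, time stands still between calls to the robot, and variables do not carry over. Pictures are saved under pics/ and viewed, at most 10 in all, crops included, and the job is handed in when it is done.

Besides the shell and the picture viewer there is one more tool, called after ">>>" by a JSON object that holds its "op" and its "data". carry_out: Moves the arm, as the interface text tells. Its arguments: {"type":"object","properties":{"deltas":{"type":"array"},"grip":{"type":"number"},"grip_force":{"type":"number"}},"required":["deltas"]}

```bash
ls; mkdir -p pics
cat > h.py <<'E'
import numpy as np, cv2
from plant import ctrl
from scipy.spatial.transform import Rotation as R
def cam2world(name):
    m=ctrl.camera_model(name); K=np.array(m["intrinsics"])
    if name=="wrist":
        s=ctrl.get_state(); T=np.eye(4); T[:3,:3]=R.from_quat(s["tcp_rot"]).as_matrix(); T[:3,3]=s["eef_pos"]
        return K, T@np.array(m["hand_eye"])
    return K, np.linalg.inv(np.array(m["extrinsics"]))
def ray_at_z(name,uv,z,KT=None):
    K,T=KT or cam2world(name)
    d=T[:3,:3]@np.linalg.inv(K)@[uv[0],uv[1],1]; o=T[:3,3]
    return o+d*(z-o[2])/d[2]
def cloud(name,dep,KT=None):
    K,T=KT or cam2world(name)
    v,u=np.mgrid[:dep.shape[0],:dep.shape[1]]
    P=np.stack([u,v,np.ones_like(u)],-1)@np.linalg.inv(K).T*dep[...,None]
    return P@T[:3,:3].T+T[:3,3]
E
python3 - <<'E'
from h import *
s=ctrl.get_state(); print(s)
for c in ["top","side","wrist"]:
    KT=cam2world(c)
    im,d=ctrl.read_camera(c); cv2.imwrite(f"pics/{c}0.png",im[...,::-1]); np.savez(f"{c}0.npz",im=im,d=d,K=KT[0],T=KT[1])
    C=cloud(c,d,KT)
    for q,z in [("ring_handle",.074),("knob_grip",.106),("pointer",.064),("mark",.064),("purple_jar",.06),("tape_roll",.025),("lighter",.012)]:
        for r in ctrl.find_in(c,q)[:3]:
            u,v=np.round(r["uv"]).astype(int)
            print(c,q,r["uv"],round(r["score"],2),ray_at_z(c,r["uv"],z,KT).round(3),C[v,u].round(3))
a=cv2.imread("pics/top0.png"); b=cv2.imread("pics/side0.png")
cv2.imwrite("pics/ts0.png",cv2.resize(np.vstack([a,b]),(450,600)) if 0 else np.vstack([a,b])[:, :])
E
```

```text
pics
{'time': 0.0, 'qpos': array([ 1.01100268e+00,  2.87210384e-01,  1.57817831e+00,  1.55545340e-06,
        1.27859338e+00, -1.49994119e-01]), 'dq': array([-9.95802657e-04,  7.19972381e-04,  7.11285521e-04, -1.82161038e-03,
        5.76427119e-04,  5.17635747e-06]), 'joint_efforts': array([ 4.92517793e-04, -4.05975151e+01, -2.92631328e+01, -1.26004193e-04,
        5.79469561e-03, -1.78698400e-05]), 'eef_pos': array([0.26855362, 0.6185616 , 0.22991665]), 'tcp_rot': array([ 2.03469096e-01,  9.79080640e-01, -1.12000042e-03, -4.15848692e-04]), 'contact_force': array([0.85548367, 0.45058578, 0.29662713]), 'wrist_torque': array([-0.04634905, -0.04062961, -0.02965353]), 'finger_force': 0.0, 'opening': 1.0022237149091031}
top ring_handle [307.5, 264.1] 0.62 [ 0.293 -0.111  0.074] [ 0.294 -0.115  0.049]
top ring_handle [158.1, 188.0] 0.31 [0.497 0.275 0.074] [0.506 0.287 0.024]
top knob_grip [261.8, 162.3] 0.64 [0.554 0.002 0.106] [0.555 0.001 0.106]
top knob_grip [301.4, 236.5] 0.46 [ 0.362 -0.094  0.106] [ 0.363 -0.093  0.106]
top pointer [304.4, 234.7] 0.6 [ 0.369 -0.106  0.064] [ 0.365 
[... 501 characters left out ...]
grip [291.4, 196.7] 0.8 [ 0.565 -0.03   0.106] [ 0.565 -0.017  0.094]
side knob_grip [215.9, 225.1] 0.78 [ 0.365 -0.139  0.106] [ 0.362 -0.12   0.087]
side knob_grip [266.9, 207.7] 0.71 [ 0.496 -0.075  0.106] [ 0.498 -0.015  0.05 ]
side pointer [216.9, 222.8] 0.68 [ 0.36  -0.089  0.064] [ 0.365 -0.12   0.094]
side pointer [288.7, 198.7] 0.49 [0.562 0.009 0.064] [ 0.559 -0.021  0.089]
side purple_jar [309.6, 286.5] 0.76 [ 0.591 -0.295  0.06 ] [ 0.592 -0.294  0.061]
side tape_roll [280.0, 159.0] 0.86 [0.55  0.262 0.025] [0.552 0.291 0.004]
side tape_roll [261.3, 208.5] 0.61 [0.482 0.009 0.025] [ 0.481 -0.028  0.062]
side lighter [231.0, 297.6] 0.82 [ 0.406 -0.291  0.012] [ 0.407 -0.294  0.014]
```

View pics/top0.png

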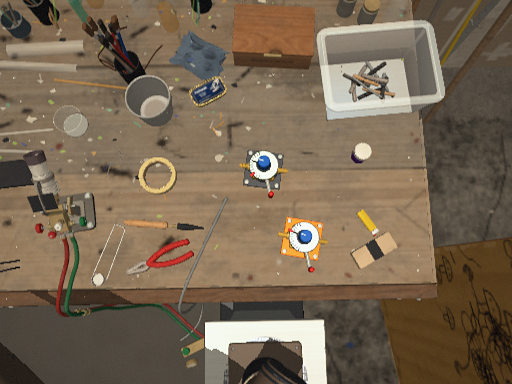

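View pics/side0.png

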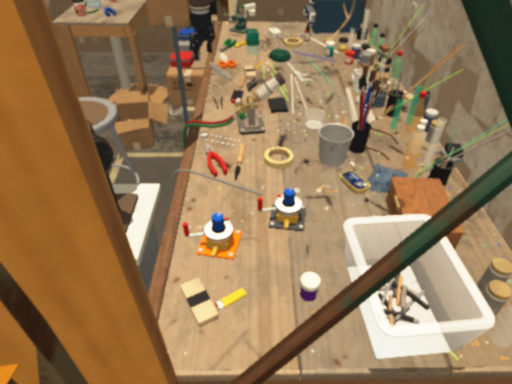

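Top view: two valves — the dark-footed one at (264,163) and an orange-footed one at (303,237). The orange one is the excluded look-alike, so the target is at (264,163), axis about (0.555, 0.0). I'm confirming this in a crop.

Run:
```python
from h import *
z=np.load("top0.npz"); im=z["im"]; KT=(z["K"],z["T"]); C=cloud("top",z["d"],KT)
x0,y0=234,134
c=cv2.resize(im[y0:y0+66,x0:x0+66],(594,594),interpolation=cv2.INTER_CUBIC); cv2.imwrite("pics/crop1.png",c[...,::-1])
near=np.hypot(C[...,0]-.555,C[...,1])<.13
k=near&(C[...,2]>.1)&(C[...,2]<.115); print("knob top",k.sum(),C[k].mean(0),np.ptp(C[k],0))
h=cv2.cvtColor(im,cv2.COLOR_RGB2HSV)
red=near&((h[...,0]<6)|(h[...,0]>174))&(h[...,1]>170)&(h[...,2]>90)
n,l,st,ce=cv2.connectedComponentsWithStats(red.astype(np.uint8))
for i in range(1,n):
    print(st[i],ce[i],"z.064",ray_at_z("top",ce[i],.064,KT).round(4),"z.094",ray_at_z("top",ce[i],.094,KT).round(4),C[l==i].mean(0).round(3),C[l==i].max(0).round(3))
s=ctrl.get_state(); K,T=cam2world("wrist"); Tt=np.eye(4);print("hand_eye",np.array(ctrl.camera_model("wrist")["hand_eye"]).round(3),K.round(1))
print(R.from_quat(s["tcp_rot"]).as_matrix().round(3))
```

```text
knob top 117 [ 0.55951045 -0.00264468  0.10567437] [0.03005191 0.02875076 0.01067239]
[250 172   5   5  13] [251.76923077 173.92307692] z.064 [0.5332 0.0285 0.064 ] z.094 [0.5266 0.0283 0.094 ] [0.535 0.029 0.057] [0.543 0.034 0.067]
[269 191   5   7  22] [270.63636364 193.81818182] z.064 [ 0.4785 -0.0207  0.064 ] z.094 [ 0.4734 -0.0197  0.094 ] [ 0.474 -0.02   0.088] [ 0.48  -0.015  0.096]
hand_eye [[-0.    -0.957 -0.292  0.074]
 [ 1.    -0.     0.     0.001]
 [-0.    -0.292  0.957 -0.142]
 [ 0.     0.     0.     1.   ]] [[343.3   0.  253.7]
 [  0.  343.3 195.9]
 [  0.    0.    1. ]]
[[-0.917  0.398 -0.   ]
 [ 0.398  0.917 -0.   ]
 [ 0.    -0.    -1.   ]]
```

View pics/crop1.png

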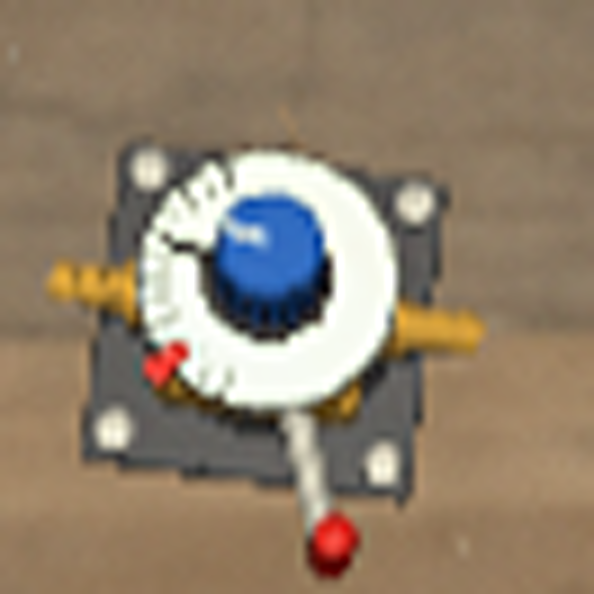

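The crop shows the dark-footed valve: black pointer at crop (165,240), red mark at (165,362), handle ball at (333,545). The handle is about 87 mm from the axis, against 85 mm expected, so it fits. I'm moving in for a close wrist look.

>>> {"op": "carry_out", "data": {"deltas": [-0.5,-0.46,0.02,0,0,-0.6,-0.5,-0.46,0.02,0,0,-0.6,-0.5,-0.46,0.02,0,0,-0.6,-0.5,-0.46,0.02,0,0,-0.6,-0.5,-0.46,0.02,0,0,-0.6], "grip": 100}}

```text
time: 1.82
eef_pos: [0.3946, 0.3355, 0.2226]
tcp_rot: [-0.095, 0.995, 0.0, 0.001]
contact_force: [0.6, -0.0, -0.7]
opening: 0.998
finger_force: 0.0
```

>>> {"op": "carry_out", "data": {"deltas": [-0.08,-0.36,0.02,0,0,0,-0.08,-0.36,0.02,0,0,0,-0.08,-0.36,0.02,0,0,0,-0.08,-0.36,0.02,0,0,0,-0.08,-0.36,0.02,0,0,0]}}

```text
time: 2.45
eef_pos: [0.5187, 0.049, 0.2058]
tcp_rot: [-0.095, 0.995, -0.0, 0.001]
contact_force: [0.3, 0.4, -0.5]
opening: 1.001
finger_force: 0.0
```

```bash
cat > look.py <<'E'
import sys
from h import *
s=ctrl.get_state(); KT=cam2world("wrist"); im,d=ctrl.read_camera("wrist"); n=sys.argv[1]
cv2.imwrite(f"pics/{n}.png",im[...,::-1]); np.savez(f"{n}.npz",im=im,d=d,K=KT[0],T=KT[1])
print(s["time"],s["eef_pos"].round(4),s["qpos"].round(2))
C=cloud("wrist",d,KT); near=np.hypot(C[...,0]-.5595,C[...,1]+.003)<.12
k=near&(C[...,2]>.102)&(C[...,2]<.115)&(np.hypot(C[...,0]-.5595,C[...,1]+.003)<.03); print("knob",k.sum(),C[k].mean(0).round(4),(C[k].max(0)/2+C[k].min(0)/2).round(4))
h=cv2.cvtColor(im,cv2.COLOR_RGB2HSV)
red=near&((h[...,0]<6)|(h[...,0]>174))&(h[...,1]>150)&(h[...,2]>80)
N,l,st,ce=cv2.connectedComponentsWithStats(red.astype(np.uint8))
for i in range(1,N):
    if st[i][4]>20: print("red",st[i],ce[i].round(1),ray_at_z("wrist",ce[i],.064,KT).round(4),C[l==i].mean(0).round(4),C[l==i].max(0).round(3))
E
python3 look.py w1
```

```text
2.45 [0.5187 0.049  0.2058] [-0.1  -0.03  1.98  0.    1.2  -1.86]
knob 1276 [ 0.5591 -0.0042  0.1051] [ 0.5604 -0.0046  0.105 ]
red [161 110  25  19 346] [172.4 118.2] [ 0.479  -0.0252  0.064 ] [ 0.4761 -0.0198  0.0888] [ 0.483 -0.015  0.095]
red [217 190  12  10  61] [223.  194.7] [0.5351 0.0255 0.064 ] [0.5354 0.0255 0.0631] [0.54  0.03  0.064]
```

View pics/w1.png

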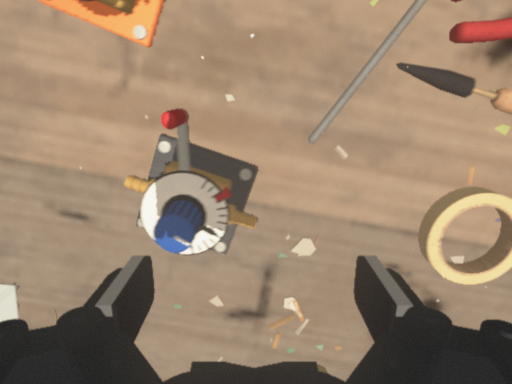

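The wrist view shows the knob at (180,222), mark at (223,195), pointer tip near (215,233) and handle at (175,118). The measured positions agree with the top camera. Next I go above the handle.

>>> {"op": "carry_out", "data": {"deltas": [0.055,-0.06,0.04,0,0,0,0.055,-0.06,0.08,0,0,0,0.055,-0.06,0.08,0,0,0,0.055,-0.06,0.08,0,0,0], "grip": 60, "grip_force": 20}}

```text
time: 3.0
eef_pos: [0.4767, -0.0181, 0.1269]
tcp_rot: [-0.095, 0.995, -0.0, 0.001]
contact_force: [-0.2, 0.4, 0.6]
opening: 0.6
finger_force: 0.0
```

```bash
python3 look.py w2; python3 -c "
from h import *
z=np.load('w2.npz');s=ctrl.get_state();print(s['contact_force'],s['tcp_rot'],z['T'].round(3))"
```

```text
3.0 [ 0.4767 -0.0181  0.1269] [-0.25 -0.04  2.14  0.    1.04 -2.01]
knob 722 [ 0.5499 -0.0061  0.1048] [ 0.5503 -0.0056  0.1047]
red [236 200  22  40 624] [247.1 221.5] [ 0.4831 -0.0208  0.064 ] [ 0.4742 -0.022   0.0864] [ 0.483 -0.016  0.095]
red [291 295  18  14 138] [300.1 301.7] [0.5344 0.026  0.064 ] [0.535  0.0262 0.063 ] [0.541 0.032 0.064]
[-0.29779218 -0.1010533   0.79238633] [-9.53356708e-02  9.95442934e-01 -5.78882202e-04  2.03480147e-03] [[-0.189  0.939  0.289  0.404]
 [ 0.982  0.181  0.055 -0.032]
 [-0.001  0.294 -0.956  0.269]
 [ 0.     0.     0.     1.   ]]
```

View pics/w2.png

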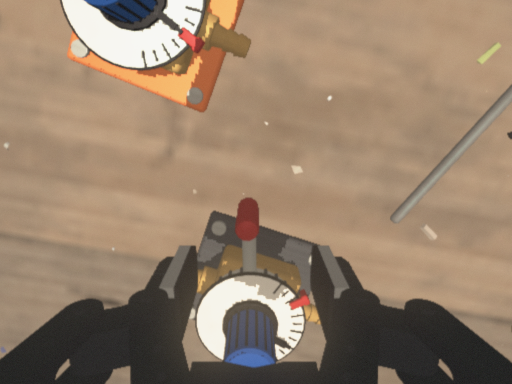

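The handle is centred between the fingers at pixel (247,220). Next I descend and close lightly.

>>> {"op": "carry_out", "data": {"deltas": [0,-0.002,0.035,0,0,0,0,-0.002,0.069,0,0,0,0,-0.002,0.069,0,0,0], "grip": 50}}

```text
time: 3.42
eef_pos: [0.4755, -0.0193, 0.0559]
tcp_rot: [-0.096, 0.995, 0.0, -0.001]
contact_force: [0.2, 0.2, -0.1]
opening: 0.496
finger_force: 0.0
```

>>> {"op": "carry_out", "data": {"deltas": [0,0,0,0,0,0,0,0,0,0,0,0,0,0,0,0,0,0,0,0,0,0,0,0,0,0,0,0,0,0], "grip": 5, "grip_force": 30}}

```text
time: 4.05
eef_pos: [0.4782, -0.0215, 0.0589]
tcp_rot: [-0.095, 0.995, -0.001, 0.003]
contact_force: [-0.2, -4.5, 5.6]
opening: 0.154
finger_force: 30.8
```

```bash
cat > arc.py <<'E'
import sys
from h import *
# arc.py mode args: list of (dtheta from now, tool turn world) rows -> tool deltas
ax=np.array([.5600,-.0035]); s=ctrl.get_state(); p=s["eef_pos"]; Rm=R.from_quat(s["tcp_rot"]).as_matrix()
v=p[:2]-ax; print("t",s["time"],"pos",p.round(4),"r",np.hypot(*v).round(4),"th",np.arctan2(v[1],v[0]).round(4)%6.2832,"F",s["contact_force"].round(2),"open",s["opening"],"q6",s["qpos"][5].round(2))
th=np.arctan2(v[1],v[0]); rad=np.array([np.cos(th),np.sin(th)]); tan=np.array([-rad[1],rad[0]]); print("Ftan",tan@s["contact_force"][:2],"Frad",rad@s["contact_force"][:2])
r=.085
for a in map(float,sys.argv[1:]):
    q=ax+r*np.array([np.cos(th+a),np.sin(th+a)]); d=np.r_[q-p[:2],0]; print(a,(Rm.T@d).round(4))
E
python3 arc.py 0 .12 .24 .36 .48 .6
```

```text
t 4.05 pos [ 0.4782 -0.0215  0.0589] r 0.0838 th 3.3583 F [-0.19 -4.52  5.56] open 0.15428601967174493 q6 -2.02
Ftan 4.373161060070941 Frad 1.1542557669149394
0.0 [ 0.0012 -0.     -0.    ]
0.12 [ 0.0003 -0.0102  0.    ]
0.24 [-0.0018 -0.0202  0.0001]
0.36 [-0.005  -0.0298  0.0001]
0.48 [-0.0094 -0.039   0.0002]
0.6 [-0.0149 -0.0476  0.0002]
```

The opening is 13 mm, so the post is gripped. I'm swinging it counter-clockwise along the arc to loosen.

>>> {"op": "carry_out", "data": {"deltas": [0.0005,-0.01,-0.002,0,0,-0.06,-0.0015,-0.02,-0.002,0,0,-0.12,-0.005,-0.03,-0.002,0,0,-0.18,-0.009,-0.039,-0.002,0,0,-0.24,-0.015,-0.048,-0.002,0,0,-0.3]}}

```text
time: 4.68
eef_pos: [0.4966, -0.0615, 0.0587]
tcp_rot: [-0.244, 0.97, 0.005, -0.004]
contact_force: [-9.9, 7.4, 12.7]
opening: 0.153
finger_force: 34.2
```

```bash
python3 arc.py 0 .05 .1
```

```text
t 4.675 pos [ 0.4966 -0.0615  0.0587] r 0.086 th 3.8825 F [-9.93  7.43 12.72] open 0.15329837836161828 q6 -2.39
Ftan -12.183720454609299 Frad 2.3087867295637365
0.0 [-0.0009  0.0002 -0.    ]
0.05 [-0.0021 -0.0039 -0.0001]
0.1 [-0.0034 -0.0079 -0.0001]
```

Ring loosened by about 0.55 rad. I'm releasing, lifting and turning towards the knob.

>>> {"op": "carry_out", "data": {"deltas": [-0.001,-0.002,0,0,0,0,-0.001,-0.002,0,0,0,0,0,0,-0.04,0,0,0.1,0,0,-0.08,0,0,0.28,0,0,-0.12,0,0,0.46], "grip": 60}}

```text
time: 5.3
eef_pos: [0.4992, -0.0644, 0.1794]
tcp_rot: [-0.012, 1.0, 0.0, -0.0]
contact_force: [0.7, 0.1, -0.3]
opening: 0.596
finger_force: 0.0
```

Run:
```python
from h import *
s=ctrl.get_state(); Rm=R.from_quat(s["tcp_rot"]).as_matrix()
print(s["eef_pos"],s["qpos"],s["contact_force"])
print(Rm.T@(np.array([.555,-.0035,.18])-s["eef_pos"]),Rm.round(3))
```

```text
[ 0.49924685 -0.06438045  0.17936   ] [-3.30290414e-01 -4.55604303e-02  2.04010839e+00  5.01775778e-04
  1.14734923e+00 -1.92488844e+00] [ 0.67858863  0.08248562 -0.3032839 ]
[-0.05717392  0.05954844 -0.00061543] [[-1.    -0.024 -0.   ]
 [-0.024  1.     0.001]
 [ 0.     0.001 -1.   ]]
```

>>> {"op": "carry_out", "data": {"deltas": [-0.03,0.03,0,0,0,0.18,-0.057,0.06,0,0,0,0.36,-0.057,0.06,0,0,0,0.54,-0.057,0.06,0,0,0,0.72,-0.057,0.06,0,0,0,0.9]}}

```text
time: 5.92
eef_pos: [0.5545, -0.0025, 0.178]
tcp_rot: [0.424, 0.906, 0.0, -0.0]
contact_force: [-0.3, 0.2, -0.3]
opening: 0.598
finger_force: 0.0
```

>>> {"op": "carry_out", "data": {"deltas": [0,0,0,0,0,0]}}

```text
time: 6.05
eef_pos: [0.5546, -0.0028, 0.1781]
tcp_rot: [0.421, 0.907, 0.0, -0.0]
contact_force: [0.8, 0.4, 1.1]
opening: 0.598
finger_force: 0.0
```

```bash
python3 look.py w3
python3 - <<'E'
from h import *
z=np.load("w3.npz"); KT=(z["K"],z["T"])
# rectify onto dial plane z=.061, 4 px/mm, 100x100 mm around axis; up=+x, left=+y
n=400; g=np.zeros((n,n,3)); r,c=np.mgrid[:n,:n]
W=np.stack([.56+(n/2-r)/4000,-.0035+(n/2-c)/4000,np.full((n,n),.063),np.ones((n,n))],-1)
P=W@np.linalg.inv(KT[1]).T; p=P[...,:3]@KT[0].T; 
m=(p[...,:2]/p[...,2:]).astype(np.float32)
o=cv2.remap(z["im"],m[...,0],m[...,1],cv2.INTER_LINEAR)
np.save("rect.npy",o)
cv2.imwrite("pics/rect3.png",np.hstack([o[...,::-1],cv2.resize(z["im"],(400,300))[...,::-1].copy() if 0 else np.vstack([cv2.resize(z["im"],(400,300)),np.zeros((100,400,3),np.uint8)])[...,::-1]]))
E
```

```text
6.05 [ 0.5546 -0.0028  0.1781] [-0.19  0.07  1.92  0.    1.15 -0.89]
knob 1685 [ 0.5597 -0.0034  0.1052] [ 0.5604 -0.0039  0.1048]
red [130 192  31  30 511] [144.8 206.6] [ 0.4974 -0.0672  0.064 ] [ 0.4981 -0.0572  0.0846] [0.507 0.054 0.32 ]
```

View pics/rect3.png

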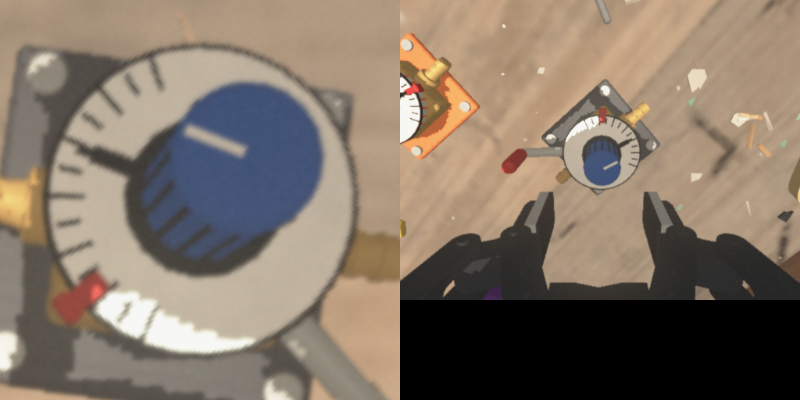

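Rectified view: pointer at (78,147), about 67°; mark at (80,299), about 129.5°; dial centre at (202,200). The turn needed is about 1.09 rad counter-clockwise. Going down onto the knob.

>>> {"op": "carry_out", "data": {"deltas": [-0.004,0.004,0.05,0,0,0,-0.004,0.004,0.1,0,0,0,-0.004,0.004,0.102,0,0,0,-0.004,0.004,0.102,0,0,0], "grip": 70}}

```text
time: 6.6
eef_pos: [0.5613, -0.0036, 0.0778]
tcp_rot: [0.421, 0.907, 0.0, 0.001]
contact_force: [0.9, -0.1, 1.2]
opening: 0.697
finger_force: 0.0
```

>>> {"op": "carry_out", "data": {"deltas": [0,0,0,0,0,0,0,0,0,0,0,0,0,0,0,0,0,0,0,0,0,0,0,0], "grip": 20, "grip_force": 50}}

```text
time: 7.1
eef_pos: [0.5607, -0.005, 0.0794]
tcp_rot: [0.421, 0.907, -0.002, 0.001]
contact_force: [-5.7, -4.2, 7.5]
opening: 0.354
finger_force: 49.4
```

>>> {"op": "carry_out", "data": {"deltas": [0,0,0,0,0,-0.14,0,0,0,0,0,-0.28,0,0,0,0,0,-0.42,0,0,0,0,0,-0.56,0,0,0,0,0,-0.7]}}

```text
time: 7.72
eef_pos: [0.5603, -0.0048, 0.0794]
tcp_rot: [0.082, 0.997, -0.001, -0.0]
contact_force: [-8.2, -3.2, 9.0]
opening: 0.357
finger_force: 49.3
```

>>> {"op": "carry_out", "data": {"deltas": [0,0,0,0,0,-0.13,0,0,0,0,0,-0.26,0,0,0,0,0,-0.38,0,0,0,0,0,-0.38,0,0,0,0,0,-0.38]}}

```text
time: 8.35
eef_pos: [0.5603, -0.0049, 0.0794]
tcp_rot: [-0.106, 0.994, -0.002, -0.001]
contact_force: [-6.9, -3.4, 8.2]
opening: 0.356
finger_force: 49.4
```

Run:
```python
from h import *
s=ctrl.get_state();x=R.from_quat(s["tcp_rot"]).as_matrix()[:,0];x0=R.from_quat([.421,.907,0,0]).as_matrix()[:,0]
print("turned",np.arctan2(x[1],x[0])%6.283-np.arctan2(x0[1],x0[0])%6.283,s["wrist_torque"],s["contact_force"],s["qpos"][5])
```

```text
turned 1.0808093985805591 [-0.63764265  1.17436909  0.03215498] [-6.86153557 -3.38597328  8.23745038] -1.9684784519745848
```

>>> {"op": "carry_out", "data": {"deltas": [0,0,0,0,0,0,0,0,0,0,0,0,0,0,-0.05,0,0,0,0,0,-0.1,0,0,0,0,0,-0.1,0,0,0], "grip": 70}}

```text
time: 8.98
eef_pos: [0.564, -0.0037, 0.1824]
tcp_rot: [-0.105, 0.994, -0.002, 0.006]
contact_force: [1.4, 0.4, 0.3]
opening: 0.7
finger_force: 0.0
```

```bash
cat > rect.py <<'E'
import sys
from h import *
n0=sys.argv[1]; z=np.load(n0+".npz"); KT=(z["K"],z["T"]); n=400
def rect(zz):
    r,c=np.mgrid[:n,:n]; W=np.stack([.56+(n/2-r)/4000,-.0035+(n/2-c)/4000,np.full((n,n),zz),np.ones((n,n))],-1)
    p=(W@np.linalg.inv(KT[1]).T)[...,:3]@KT[0].T; m=(p[...,:2]/p[...,2:]).astype(np.float32)
    return cv2.remap(z["im"],m[...,0],m[...,1],cv2.INTER_CUBIC)
cv2.imwrite(f"pics/{n0}r.png",np.hstack([rect(.063),rect(.106)])[...,::-1])
E
python3 look.py w4; python3 rect.py w4
```

```text
8.975 [ 0.564  -0.0037  0.1824] [-0.19  0.08  1.9   0.    1.14 -1.97]
knob 1686 [ 0.5595 -0.0048  0.1052] [ 0.5603 -0.0045  0.1047]
red [178  76  27  20 425] [190.8  85.2] [ 0.4982 -0.0642  0.064 ] [ 0.4974 -0.0592  0.0917] [ 0.504 -0.019  0.324]
```

View pics/w4r.png

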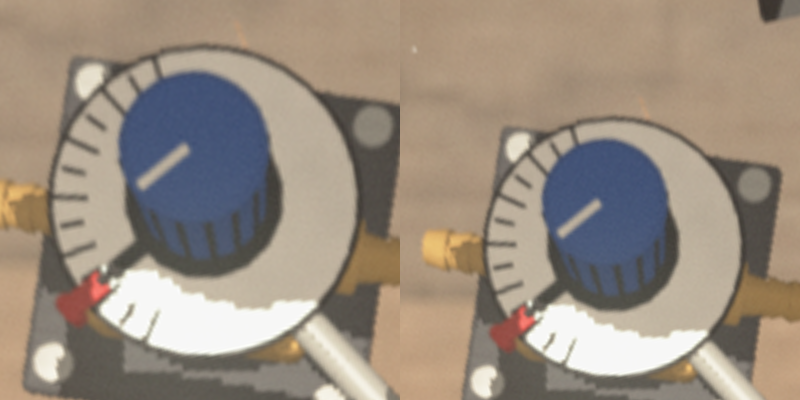

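The pointer runs into the red clip: pointer line about 128°, mark about 130°, roughly 1.4 mm off against a 5 mm limit. Now I go back to the handle.

>>> {"op": "carry_out", "data": {"deltas": [0.04,-0.023,0,0,0,-0.1,0.076,-0.045,0.02,0,0,-0.25,0.076,-0.045,0.05,0,0,-0.3,0.076,-0.045,0.05,0,0,-0.3,0.076,-0.045,0.05,0,0,-0.3], "grip": 60}}

```text
time: 9.65
eef_pos: [0.4957, -0.0631, 0.1264]
tcp_rot: [-0.252, 0.968, 0.0, -0.0]
contact_force: [0.2, -0.6, 0.2]
opening: 0.598
finger_force: 0.0
```

```bash
python3 look.py w5
python3 - <<'E'
from h import *
z=np.load("w5.npz"); C=cloud("wrist",z["d"],(z["K"],z["T"])); h=cv2.cvtColor(z["im"],cv2.COLOR_RGB2HSV)
m=((h[...,0]<6)|(h[...,0]>174))&(h[...,1]>150)&(C[...,2]>.055)&(C[...,2]<.1)&(np.hypot(C[...,0]-.5,C[...,1]+.063)<.03)
P=C[m];print(m.sum(),P.mean(0),P.min(0),P.max(0))
E
python3 arc.py 0
```

```text
9.65 [ 0.4957 -0.0631  0.1264] [-0.33  0.01  2.09  0.    1.04 -2.41]
knob 557 [ 0.5509 -0.0117  0.1045] [ 0.554  -0.0082  0.1044]
red [242 204  23  41 510] [253.1 228.3] [ 0.5046 -0.0582  0.064 ] [ 0.4956 -0.0632  0.0886] [ 0.503 -0.057  0.095]
525 [ 0.49549478 -0.06316473  0.0878833 ] [ 0.49071232 -0.0686927   0.0566056 ] [ 0.50308971 -0.05661     0.09511546]
t 9.7 pos [ 0.4962 -0.0632  0.1271] r 0.0873 th 3.8939 F [ 0.23  0.26 -0.26] open 0.598679852432866 q6 -2.41
Ftan -0.029521590400160842 Frad -0.34547177230819986
0.0 [-0.0023  0.0006  0.    ]
```

>>> {"op": "carry_out", "data": {"deltas": [-0.002,0,0.035,0,0,0,-0.002,0,0.068,0,0,0,-0.002,0,0.068,0,0,0,-0.002,0,0.068,0,0,0,-0.002,0,0.068,0,0,0], "grip": 30}}

```text
time: 10.32
eef_pos: [0.4988, -0.0627, 0.0604]
tcp_rot: [-0.252, 0.968, -0.001, 0.002]
contact_force: [0.4, 0.3, -0.1]
opening: 0.296
finger_force: 0.0
```

```bash
python3 arc.py 0 -.1 -.2 -.3 -.4 -.45
```

```text
t 10.325 pos [ 0.4988 -0.0627  0.0604] r 0.0852 th 3.9106 F [ 0.37  0.31 -0.12] open 0.2957024318995522 q6 -2.41
Ftan 0.03137486544114596 Frad -0.48195692043794575
0.0 [-0.0002  0.      0.    ]
-0.1 [ 0.0016  0.0084 -0.    ]
-0.2 [ 0.0025  0.0168 -0.0001]
-0.3 [ 0.0026  0.0253 -0.0001]
-0.4 [ 0.0018  0.0338 -0.0001]
-0.45 [ 0.0011  0.0379 -0.0001]
```

>>> {"op": "carry_out", "data": {"deltas": [0.001,0.008,0,0,0,0.06,0.002,0.017,0,0,0,0.13,0.0025,0.025,0,0,0,0.2,0.002,0.03,0,0,0,0.27,0.002,0.034,0,0,0,0.3]}}

```text
time: 10.95
eef_pos: [0.4819, -0.0362, 0.0605]
tcp_rot: [-0.105, 0.994, -0.004, 0.004]
contact_force: [5.0, -8.1, -5.5]
opening: 0.299
finger_force: 4.4
```

```bash
python3 arc.py 0 -.02 -.04 -.06 -.08 -.1
```

```text
t 10.95 pos [ 0.4819 -0.0362  0.0605] r 0.0847 th 3.5381 F [ 5.03 -8.14 -5.49] open 0.2990226508214385 q6 -2.06
Ftan 9.446145781290594 Frad -1.4972645450320077
0.0 [ 0.0003 -0.0001 -0.    ]
-0.02 [ 0.0006  0.0016 -0.    ]
-0.04 [ 0.0009  0.0033 -0.    ]
-0.06 [ 0.0011  0.005  -0.    ]
-0.08 [ 0.0013  0.0067 -0.0001]
-0.1 [ 0.0015  0.0084 -0.0001]
```

>>> {"op": "carry_out", "data": {"deltas": [0.0005,0.0017,0,0,0,0,0.0008,0.0034,0,0,0,0,0.001,0.005,0,0,0,0,0.0012,0.0067,0,0,0,0,0.0014,0.0084,0,0,0,0]}}

```text
time: 11.58
eef_pos: [0.478, -0.0287, 0.0604]
tcp_rot: [-0.106, 0.994, -0.004, 0.003]
contact_force: [1.6, -8.9, -2.2]
opening: 0.297
finger_force: 4.9
```

```bash
python3 arc.py 0 -.02 -.04 -.06 -.08 -.1
```

```text
t 11.575 pos [ 0.478  -0.0287  0.0604] r 0.0858 th 3.4392 F [ 1.63 -8.91 -2.23] open 0.29688087493352144 q6 -2.05
Ftan 8.996211628269812 Frad 1.0557387359847927
0.0 [-0.0008  0.0001  0.    ]
-0.02 [-0.0006  0.0018 -0.    ]
-0.04 [-0.0005  0.0035 -0.    ]
-0.06 [-0.0005  0.0052 -0.    ]
-0.08 [-0.0005  0.0069 -0.0001]
-0.1 [-0.0005  0.0086 -0.0001]
```

>>> {"op": "carry_out", "data": {"deltas": [-0.0005,0.0017,0,0,0,0.02,-0.0005,0.0034,0,0,0,0.04,-0.0005,0.0051,0,0,0,0.06,-0.0005,0.0068,0,0,0,0.08,-0.0005,0.0085,0,0,0,0.1]}}

```text
time: 12.2
eef_pos: [0.476, -0.0203, 0.0603]
tcp_rot: [-0.056, 0.998, -0.003, 0.002]
contact_force: [-0.8, -9.3, -0.5]
opening: 0.299
finger_force: 5.0
```

>>> {"op": "carry_out", "data": {"deltas": [0,0.0017,0,0,0,0.02,0,0.0034,0,0,0,0.04,0,0.0051,0,0,0,0.06,0,0.0068,0,0,0,0.08,0,0.0085,0,0,0,0.1]}}

```text
time: 12.82
eef_pos: [0.4749, -0.0118, 0.0603]
tcp_rot: [-0.006, 1.0, -0.003, 0.002]
contact_force: [-0.6, -9.9, 0.7]
opening: 0.3
finger_force: 5.2
```

```bash
python3 arc.py 0 -.05 -.1
```

```text
t 12.825 pos [ 0.4749 -0.0118  0.0603] r 0.0855 th 3.2386999999999997 F [-0.59 -9.87  0.71] open 0.300004871779534 q6 -1.81
Ftan 9.761930772450748 Frad 1.5486779881886796
0.0 [-0.0005  0.      0.    ]
-0.05 [-0.0002  0.0043 -0.    ]
-0.1 [-0.0002  0.0085 -0.0001]
```

>>> {"op": "carry_out", "data": {"deltas": [0,0.0017,0,0,0,0.02,0,0.0034,0,0,0,0.04,0,0.0051,0,0,0,0.06,0,0.0068,0,0,0,0.08,0,0.0085,0,0,0,0.1]}}

```text
time: 13.45
eef_pos: [0.4747, -0.0038, 0.0603]
tcp_rot: [0.044, 0.999, -0.004, 0.002]
contact_force: [-1.5, -12.9, 0.7]
opening: 0.301
finger_force: 6.5
```

```bash
python3 arc.py 0 -.05 -.1
```

```text
t 13.45 pos [ 0.4747 -0.0038  0.0603] r 0.0853 th 3.1456 F [ -1.52 -12.94   0.68] open 0.3007350797730696 q6 -1.7
Ftan 12.936784665119356 Frad 1.5723611162667372
0.0 [-0.0003  0.      0.    ]
-0.05 [-0.      0.0043 -0.    ]
-0.1 [ 0.0001  0.0085 -0.0001]
```

The pad bites: the push is about 3.8 N above the drag. One more 0.07 rad step at the same pace.

>>> {"op": "carry_out", "data": {"deltas": [0,0.0017,0,0,0,0.02,0,0.0034,0,0,0,0.04,0,0.0051,0,0,0,0.06,0,0.0065,0,0,0,0.07]}}

```text
time: 13.95
eef_pos: [0.475, 0.0022, 0.0603]
tcp_rot: [0.078, 0.997, -0.004, 0.001]
contact_force: [-3.9, -14.6, 1.9]
opening: 0.298
finger_force: 7.6
```

```bash
python3 arc.py 0
```

```text
t 13.95 pos [0.475  0.0022 0.0603] r 0.0852 th 3.075 F [ -3.86 -14.64   1.9 ] open 0.2984390187603065 q6 -1.61
Ftan 14.86050159992761 Frad 2.8803048007799554
0.0 [-0.0002  0.      0.    ]
```

>>> {"op": "carry_out", "data": {"deltas": [0,0.0013,0,0,0,0.01,0,0.0026,0,0,0,0.02]}}

```text
time: 14.2
eef_pos: [0.4751, 0.0045, 0.0603]
tcp_rot: [0.088, 0.996, -0.005, 0.001]
contact_force: [-4.2, -16.2, 3.1]
opening: 0.297
finger_force: 8.1
```

```bash
python3 arc.py 0
```

```text
t 14.2 pos [0.4751 0.0045 0.0603] r 0.0853 th 3.0471 F [ -4.22 -16.17   3.09] open 0.29662348814720985 q6 -1.59
Ftan 16.49781640615329 Frad 2.670734789900353
0.0 [-0.0003  0.      0.    ]
```

Firm: about 7 N above the drag. Backing off, opening, and lifting clear.

>>> {"op": "carry_out", "data": {"deltas": [0,-0.003,0,0,0,0,0,-0.006,0,0,0,0,0,-0.006,0,0,0,0,0,-0.006,-0.04,0,0,0,0,-0.006,-0.08,0,0,0], "grip": 60}}

```text
time: 14.82
eef_pos: [0.4728, 0.0032, 0.1388]
tcp_rot: [0.09, 0.996, 0.0, -0.001]
contact_force: [0.1, 0.1, -0.6]
opening: 0.598
finger_force: 0.0
```

>>> {"op": "carry_out", "data": {"deltas": [-0.04,0,-0.04,0,0,0,-0.08,0,-0.04,0,0,0,-0.08,0,-0.04,0,0,0]}}

```text
time: 15.2
eef_pos: [0.5541, -0.0117, 0.179]
tcp_rot: [0.09, 0.996, 0.0, 0.001]
contact_force: [-0.9, -0.1, 0.0]
opening: 0.604
finger_force: 0.0
```

```bash
python3 look.py w6; python3 rect.py w6; python3 -c "
from h import *
print(ctrl.get_state()['contact_force'])"
```

```text
15.2 [ 0.5541 -0.0117  0.179 ] [-0.2   0.07  1.92  0.    1.15 -1.6 ]
knob 1673 [ 0.5593 -0.0044  0.1052] [ 0.5601 -0.0045  0.1048]
red [238  74  19  19 290] [247.   83.1] [ 0.475  -0.0016  0.064 ] [ 0.4757 -0.0012  0.093 ] [0.481 0.005 0.095]
[-0.07890148 -0.43674166 -1.46717233]
```

View pics/w6r.png

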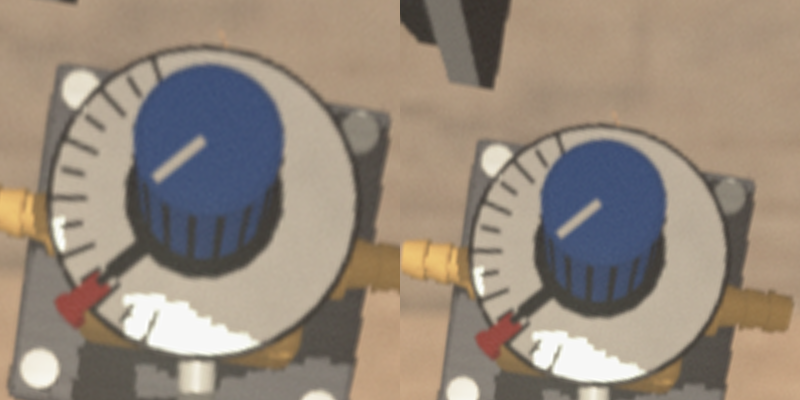

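The pointer still meets the red mark at (85,300) and the ring stayed at 3.11 rad after release. The gripper is clear, so I'm handing in.

```bash
python3 -c "
from plant import ctrl
print(ctrl.sign_off())"
```

```text
the job is handed in; nothing more can be done
None
```

I handed the job in, with no verdict returned: the pointer is about 1.4 mm from the red mark by camera (limit 5 mm), the lock ring is tight at about 7 N above its drag, and the arm is clear of everything.

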